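# Nest the saucepans with their handles fanned

## Task

Put the three steel saucepans away as one nest: first set the middle-sized one down inside the big one, then the smallest inside the middle one, each sitting flat on the floor of the pan below. Fan the three handles so that each clears the others, neighbouring grips about 5 cm or more apart. Leave the big saucepan standing where it is and set the pans down without dropping them; the shallow frying pan is not part of the set.

Things in the scene. Friction and masses are not known exactly. Their poses are not given: they have to be found in the camera images.
- big_pan: The largest of three plain steel saucepans, near the middle of the worktop: 160 mm across outside, 70 mm high, wall 3 mm, floor 4 mm thick, about 0.75 kg. Origin: centre of its underside, z up; the straight black handle runs out along the pan's own +x. Inside diameter 154 mm. Stands loose and empty; it stays where it is. All three handles start out pointing roughly towards the robot
- big_pan_grip (a point): Point on the big saucepan's handle, near the inner end of its black grip, 125 mm out from its axis and 84 mm above its underside, axes as the pan's. The handle is 16 mm wide and 18 mm tall, its grip running from 110 to 195 mm out
- middle_pan: The middle-sized steel saucepan, to the left or right of the big one: 126 mm across outside, 72 mm high, wall 3 mm, floor 4 mm thick, about 0.3 kg. Origin: centre of its underside, z up; the straight black handle runs out along the pan's own +x. Inside diameter 120 mm. Nested flat in the big saucepan its underside is 4 mm above the big one's underside, and its handle passes just over the big one's rim
- middle_pan_grip (a point): Point on this pan's handle, near the inner end of its black grip, 108 mm out from the pan's axis and 86 mm above its underside, axes as the pan's. The handle is level there, with flat upright sides: 16 mm wide, 18 mm tall (9 mm above and below the point), from 93 to 178 mm out from the axis; between it and the rim a 16 mm wide steel neck slopes up from the rim. Meant to be pinched across its width from above; 30 to 60 N holds the pan level enough
- small_pan: The smallest steel saucepan, on the other side of the big one: 92 mm across outside, 74 mm high, wall 3 mm, floor 4 mm thick, about 0.2 kg. Origin: centre of its underside, z up; the straight black handle runs out along the pan's own +x. Nested flat in the middle saucepan its underside is 4 mm above the middle one's underside (8 mm above the big one's), and its handle passes just over the middle one's rim
- small_pan_grip (a point): Point on this pan's handle, near the inner end of its black grip, 96 mm out from the pan's axis and 88 mm above its underside, axes as the pan's. The handle is level there, with flat upright sides: 16 mm wide, 18 mm tall (9 mm above and below the point), from 76 to 161 mm out from the axis; between it and the rim a 16 mm wide steel neck slopes up from the rim. Meant to be pinched across its width from above; 30 to 60 N holds the pan level enough
There are look-alikes about, which are no part of the job. What is shaped like the small_pan but orange is not meant.

How it is judged:
On the way, in this order (a step that is already met when the one before it is completed fails the run):
1. the middle saucepan sits flat inside the big one, handles apart (horizontal distance between middle_pan and big_pan below 0.022 m and z of middle_pan in the frame of big_pan between -0.002 and 0.011 m and angle between middle_pan's own z axis and vertical below 0.1 rad and horizontal distance between middle_pan_grip and big_pan_grip above 0.05 m), for 0.2 s.
2. the smallest saucepan sits flat inside the middle one, all handles apart (horizontal distance between small_pan and middle_pan below 0.022 m and z of small_pan in the frame of middle_pan between -0.002 and 0.011 m and angle between small_pan's own z axis and vertical below 0.1 rad and horizontal distance between small_pan_grip and middle_pan_grip above 0.05 m and horizontal distance between small_pan_grip and big_pan_grip above 0.05 m), for 0.2 s.
At the end, for the whole second after the job is handed in: Middle pan flat in the big one, smallest flat in the middle one (underside at most 11 mm above the next pan's, axes within 22 mm, tilt under 0.1 rad); listed handle points of any two at least 50 mm apart; big pan upright, within 40 mm of its start; all at rest (all of step 1 and all of step 2 and distance of big_pan from where it was at the start of the episode below 0.04 m and angle between big_pan's own z axis and vertical below 0.1 rad and linear speed of each of big_pan, middle_pan, small_pan below 0.02 m/s and angular speed of each of big_pan, middle_pan, small_pan below 0.15 rad/s); the robot touches nothing.
It fails at once if the big saucepan is pushed more than 40 mm from its place (distance of big_pan from where it was at the start of the episode above 0.04 m).
It fails at once if the middle saucepan is dropped into the big one (faster than 0.6 m/s below its rim) (horizontal distance between middle_pan and big_pan below 0.04 m and z of middle_pan in the frame of big_pan below 0.05 m and linear speed of middle_pan above 0.6 m/s).
It fails at once if the smallest saucepan is dropped into the middle one (faster than 0.6 m/s below its rim) (horizontal distance between small_pan and middle_pan below 0.04 m and z of small_pan in the frame of middle_pan below 0.05 m and linear speed of small_pan above 0.6 m/s).
It also fails if it takes over 61 s, if anything falls off the work surface, if the arm or the gripper's body presses on something with over 40 N, if the wrist force passes 120 N, or if a joint passes its speed limit or range.

## Robot

A 7-joint arm with a two-finger parallel gripper is mounted at the origin on the work surface. World frame = base frame: x ahead of the robot, y to its left, z up, the work surface at z = 0. Lengths are in m, angles in rad, forces in N, time in s.
With the tool pointing down it reaches from about 0.35 to 0.9 m from the base axis. Payload 8.1 kg.
Tool frame: the origin (TCP) lies at the very end of the fingers, on their centre line; the grasp point (between the pads) lies 19 mm behind it; z points along the fingers, y is the line along which they close (so a half turn about z gives the same grasp; the last joint's range is limited). The gripper opens to 92 mm and grips with 3 to 60 N. Pads are 19 mm wide; open, the fingers measure 130 mm over their backs; the gripper's body (75 mm by 190 mm) begins 47 mm behind the grasp point.
Start: joints at [1.065, 0.434, 0.025, 1.573, -0.012, 1.134, -0.075], TCP at [0.245, -0.575, 0.227] pointing down, gripper open.
Joint ranges: [-2.62, 2.62], [-0.44, 2.09], [-1.27, 1.32], [0.08, 2.57], [-1.32, 4.46], [0.12, 2], [-2.74, 2.74]. Speed limits (rad/s): [2.22, 2.22, 3.01, 3.01, 3.14, 3.14, 3.14].

## Interface

Orientations are given as a rotation vector (axis times angle).
In Python, from cell import arm gives the robot as it stands.
- The arm moves only by the tool jog_arm, never from a script. Its argument "rows" is a list of rows, each a list of 3 entries, a list of its own where there are three numbers: the shift along the world's x, y, z in cm, then the turn, a rotation vector about the world's x, y, z in degrees, then the opening, from 0 (shut) to 1 (fully open). A call has 1 to 8 rows; each row is the pose to reach, as a shift and turn from the pose commanded when the call began; what a row does not reach only later rows make up. A row lasts 1/8 s, in which the tool goes at most 62.5 mm and 10.7 degrees, less where a joint would pass 70% of its speed; a pose out of reach is approached as far as the arm can. A call with a gripper value outside its range is refused whole. The fingers move at their own pace and stop on an object; "newtons" is the grip in N (left out, the last holds). Time passes only in rows, so rows that repeat a pose let the fingers close. It gives the time, the measured TCP pose, the force, the opening and the grip force at its end, in the units of the state.
- arm.observe(): the state, without advancing time (a new reading comes with each control period).
- arm.get_image(name): name is "side" or "top"; returns a dict with "img" (384x512x3 uint8, red, green, blue), "depth" (384x512 float32, m along the optical axis (not along the pixel's ray), 0 where there is no reading), "fx", "fy", "cx", "cy" (pixels), "dist_coeffs" ([k1, k2, p1, p2, k3] as OpenCV has them; the pictures are not rectified), "rvec" (rotation vector, rad) and "tvec" (3), from world to camera coordinates, as OpenCV has them. Camera axes: x right, y down, z forward; pixel columns grow to the right and rows downward; lengths in m; the calibration is good to about 2 mm. A picture is of the moment at which its call begins.
- arm.sign_off(): hands the job in; it is judged then, once.
The state is a dict: "clock": time; "joints": joint angles; "dq": joint speeds; "joint_efforts": joint torques, N m; "position": TCP position; "ee_rot": TCP orientation; "force": force on the tool from outside, world axes, zero at the start; "ft_torque": the same for the moment, N m; "width": opening from 0.0 (shut) to 1.0 (fully open); "gripper_force": force on a finger pad.
Only numpy, scipy, OpenCV 4.12 (cv2) and the standard library are available. Lean on these libraries where they do the work, as an engineer would, in place of code of your own. Each camera call takes 0.05 s, during which the arm holds its last target. There are 200 camera calls.

## Working session

There is one attempt and no reset: what is moved stays moved. The work goes in short steps, Python scripts to look and compute and a tool call to move; the robot and the scene stay as the last step left them, time stands still between calls to the robot, and variables do not carry over. Pictures are saved under pics/ and viewed, at most 10 in all, crops included, and the job is handed in when it is done.

Besides the shell and the picture viewer there is one more tool, called by a JSON object that holds its "name" and its "arguments", one argument or row to a line. jog_arm: Moves the arm, as the interface text tells. Its arguments: {"type":"object","properties":{"rows":{"type":"array","items":{"type":"array"}},"newtons":{"type":"number"}},"required":["rows"]}

```bash
mkdir -p pics; cat > h.py <<'E'
import numpy as np, cv2
from cell import arm
def shot(name):
    d=arm.get_image(name)
    R=cv2.Rodrigues(np.array(d["rvec"],float))[0]; t=np.array(d["tvec"],float).ravel()
    K=np.array([[d["fx"],0,d["cx"]],[0,d["fy"],d["cy"]],[0,0,1]]); h,w=d["depth"].shape
    uv=np.stack(np.meshgrid(np.arange(w),np.arange(h)),-1).reshape(-1,1,2).astype(float)
    n=cv2.undistortPoints(uv,K,np.array(d["dist_coeffs"],float)).reshape(-1,2)
    z=d["depth"].reshape(-1,1)
    P=((np.c_[n,np.ones(len(n))]*z)-t)@R
    P[z[:,0]==0]=np.nan
    return d["img"],P.reshape(h,w,3)
def save(img,f): cv2.imwrite(f,cv2.cvtColor(img,cv2.COLOR_RGB2BGR))
E
python3 - <<'E'
from h import *
for n in("top","side"):
    i,P=shot(n); save(i,f"pics/{n}0.png"); np.savez(f"{n}0.npz",i=i,P=P)
s=arm.observe(); print(s["clock"],s["position"],s["ee_rot"],s["width"])
E
```

```text
0.1 [ 0.24477758 -0.57457248  0.22603145] [-3.07677620e+00 -6.28114001e-01  6.18667593e-04] 0.998789853029782
```

View pics/top0.png

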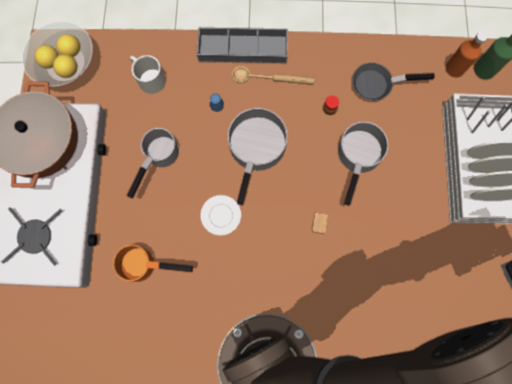

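View pics/side0.png

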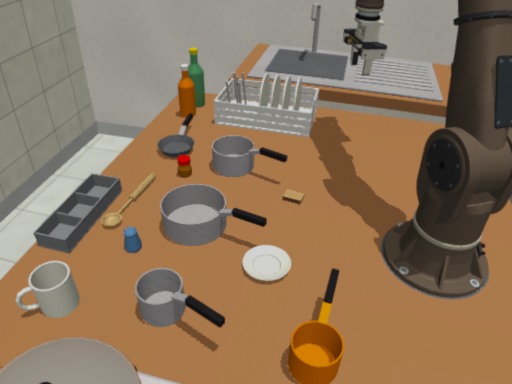

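The top picture shows the big pan at (257,138), the middle one at (363,147) on the right, and the small steel one at (159,148) on the left. Possible mix-ups are the orange pan (135,263), the frying pan (372,82), and the mug (148,72). The pans I want are the plain steel ones with black handles running toward the robot. The side view agrees: big (194,215), middle (233,155), small (162,297).

```bash
cat >> h.py <<'E'
from scipy.optimize import least_squares
def fit(img,P,c0,R,H,name,c_tol=0.012):
    """rim circle + handle direction near world guess c0"""
    X=P.reshape(-1,3); C=img.reshape(-1,3).astype(int)
    c=np.array(c0,float)
    for tol in (.03,.012,.008):
        r=np.hypot(*(X[:,:2]-c).T)
        m=(abs(X[:,2]-H)<.008)&(abs(r-R)<tol)
        q=X[m]
        c=least_squares(lambda p:np.hypot(*(q[:,:2]-p).T)-(R-.0015),c,loss='soft_l1',f_scale=.002).x
    r=np.hypot(*(X[:,:2]-c).T)
    h=(C.max(1)<70)&(r>R)&(r<R+.14)&(abs(X[:,2]-H-.022)<.012)
    k=X[h]; md=np.median(k,0)
    k=k[np.hypot(*(k[:,:2]-md[:2]).T)<.06]
    u=np.linalg.svd(k[:,:2]-k[:,:2].mean(0))[2][0]; d=k[:,:2].mean(0)-c; u*=np.sign(u@d)
    print(name,'c',c.round(4),'n',len(q),'rimz',np.median(q[:,2]).round(4),'| handle n',len(k),'mid',k.mean(0).round(4),
      'topz',np.percentile(k[:,2],90).round(4),'len',np.ptp(k[:,:2]@u).round(3),'yaw axis %.1f yaw centre %.1f'%tuple(np.degrees([np.arctan2(u[1],u[0]),np.arctan2(d[1],d[0])])),'mid r',np.hypot(*d).round(4))
    return c,np.arctan2(d[1],d[0])
E
python3 - <<'E'
from h import *
d=np.load("top0.npz");i,P=d["i"],d["P"]
for n,(u,v),R,H in(("big",(257,138),.08,.07),("mid",(363,147),.063,.072),("small",(159,148),.046,.074)):
    print(P[v,u].round(4)); c0=P[v,u][:2]; fit(i,P,c0,R,H,n)
d=np.load("side0.npz");i,P=d["i"],d["P"]
for n,(u,v),R,H in(("big",(194,215),.08,.07),("mid",(233,155),.063,.072),("small",(162,297),.046,.074)):
    print(P[v,u].round(4)); c0=P[v,u][:2]; fit(i,P,c0,R,H,n)
i=cv2.imread("pics/top0.png")[100:220,110:410]; cv2.imwrite("pics/crop0.png",cv2.resize(i,None,fx=2.6,fy=2.6))
E
```

```text
[0.6045 0.0411 0.0038]
big c [0.5885 0.0396] n 323 rimz 0.07 | handle n 166 mid [0.4391 0.0709 0.0934] topz 0.0965 len 0.082 yaw axis 167.9 yaw centre 168.2 mid r 0.1526
[ 0.5851 -0.2572  0.0043]
mid c [ 0.5731 -0.2466] n 247 rimz 0.0717 | handle n 163 mid [ 0.4431 -0.2041  0.0949] topz 0.0985 len 0.083 yaw axis 162.5 yaw centre 161.9 mid r 0.1367
[ 0.5709  0.3173 -0.002 ]
small c [0.5585 0.3047] n 185 rimz 0.0742 | handle n 174 mid [0.4472 0.3468 0.0973] topz 0.1006 len 0.081 yaw axis 159.1 yaw centre 159.3 mid r 0.119
[0.6048 0.0115 0.0041]
big c [0.5919 0.0415] n 490 rimz 0.068 | handle n 275 mid [0.4416 0.0773 0.0896] topz 0.0942 len 0.083 yaw axis 168.1 yaw centre 166.6 mid r 0.1545
[ 0.5919 -0.2977  0.0054]
mid c [ 0.5762 -0.2459] n 273 rimz 0.0701 | handle n 163 mid [ 0.4462 -0.1995  0.0913] topz 0.0964 len 0.085 yaw axis 163.4 yaw centre 160.4 mid r 0.138
[0.5739 0.2813 0.004 ]
small c [0.5608 0.3066] n 403 rimz 0.0726 | handle n 444 mid [0.4485 0.3537 0.0948] topz 0.0981 len 0.083 yaw axis 159.0 yaw centre 157.2 mid r 0.1218
```

View pics/crop0.png

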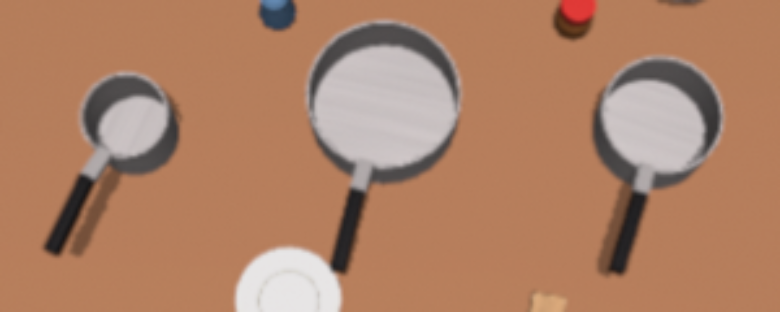

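The crop confirms the choice: small steel pan left, big pan centre, middle pan right. The rim heights and handle radii (152, 136 and 119 mm) match the description. I'll move above the middle pan's grip.

{"name": "jog_arm", "arguments": {
  "rows": [
    [[5,8,-1],[0,0,-10],0.7],
    [[9,15,-2],[0,0,-20],0.7],
    [[13,21,-3],[0,0,-30],0.7],
    [[17,27,-4],[0,0,-41],0.7],
    [[20,33,-5],[0,0,-41],0.7],
    [[22.6,36.4,-6],[0,0,-41],0.7],
    [[22.6,36.4,-7],[0,0,-41],0.7],
    [[22.6,36.4,-7],[0,0,-41],0.7]
  ]
}}

```text
clock: 1.1
position: [0.4725, -0.2056, 0.1553]
ee_rot: [-3.103, 0.477, 0.003]
force: [-0.0, -0.5, 0.1]
width: 0.7
gripper_force: 0.0
```

```bash
python3 - <<'E'
from h import *
i,P=shot("top"); save(i,"pics/top1.png")
s=arm.observe(); print(s["clock"],s["position"],s["ee_rot"],s["joints"])
E
```

```text
1.15 [ 0.47162273 -0.20803414  0.15570848] [-3.10336961e+00  4.81217807e-01  2.94400673e-03] [ 0.31041917  0.33582932  0.00246075  1.92560417 -0.00211585  0.88219187
 -1.56438249]
```

View pics/top1.png

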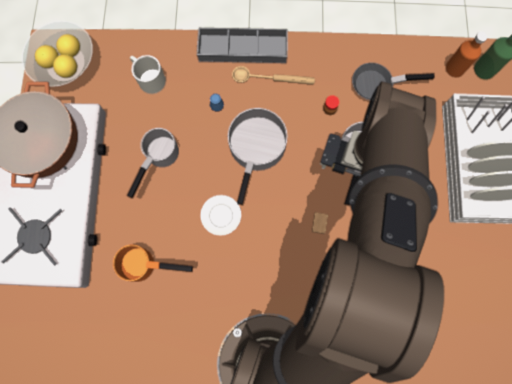

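The arm is over the handle, with the gripper at about (345,152), and is settling. Next I descend and grip.

{"name": "jog_arm", "arguments": {
  "rows": [
    [[0,0,-3],[0,0,0],0.7],
    [[0,0,-6],[0,0,0],0.7],
    [[0,0,-8.9],[0,0,0],0.7],
    [[0,0,-8.9],[0,0,0],0.7],
    [[0,0,-8.9],[0,0,0],0]
  ],
  "newtons": 50
}}

```text
clock: 1.78
position: [0.4711, -0.2121, 0.0687]
ee_rot: [3.102, -0.492, 0.001]
force: [0.5, 0.0, -0.3]
width: 0.632
gripper_force: 0.0
```

{"name": "jog_arm", "arguments": {
  "rows": [
    [[0,0,0],[0,0,0],0],
    [[0,0,0],[0,0,0],0],
    [[0,0,0],[0,0,0],0],
    [[0,0,0],[0,0,0],0]
  ]
}}

```text
clock: 2.28
position: [0.471, -0.2111, 0.0679]
ee_rot: [3.103, -0.489, 0.0]
force: [-0.9, 0.0, 0.4]
width: 0.204
gripper_force: 0.2
```

{"name": "jog_arm", "arguments": {
  "rows": [
    [[0,0,0],[0,0,0],0],
    [[0,0,0],[0,0,0],0],
    [[0,0,1],[0,0,0],0],
    [[0,0,2],[0,0,0],0],
    [[0,0,4],[0,0,0],0],
    [[0,0,7],[0,0,0],0],
    [[0,0,10.5],[0,0,0],0],
    [[0,0,13.5],[0,0,0],0]
  ]
}}

```text
clock: 3.28
position: [0.4708, -0.2108, 0.2045]
ee_rot: [3.103, -0.489, 0.001]
force: [0.1, -0.1, -2.7]
width: 0.172
gripper_force: 49.9
```

{"name": "jog_arm", "arguments": {
  "rows": [
    [[0,0,0],[0,0,0],0],
    [[0,0,0],[0,0,0],0]
  ]
}}

```text
clock: 3.52
position: [0.4703, -0.2107, 0.202]
ee_rot: [-3.103, 0.489, 0.002]
force: [-0.3, -0.3, -4.2]
width: 0.169
gripper_force: 49.9
```

```bash
cat >> h.py <<'E'
def cam(n):
    i,P=shot(n); return i,P
E
python3 - <<'E'
from h import *
i,P=shot("side"); save(i,"pics/side1.png"); np.savez("side1.npz",i=i,P=P)
s=arm.observe(); print(s["clock"],s["position"],s["ee_rot"],s["width"],s["gripper_force"],s["force"],s["ft_torque"])
E
```

```text
3.575 [ 0.47006024 -0.21063219  0.20160033] [-3.1028921   0.48927636  0.003376  ] 0.16452276972085272 49.92030322551727 [ 0.01157726 -0.55367995 -4.09369194] [0.1724685  0.33417296 0.01557188]
```

View pics/side1.png

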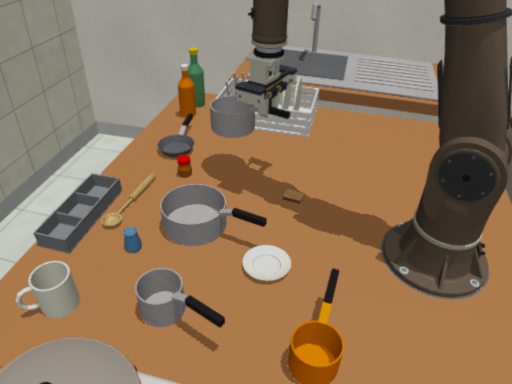

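The middle pan hangs from the gripper, rim around (233,108), and looks nearly level. I'll measure its rim plane and its offset from the tool.

```bash
cat >> h.py <<'E'
def rim(P,c,R,z,name,dz=.02,tilt=True):
    """fit tilted rim: plane + circle of mid-wall radius, from the upper points of the wall"""
    X=P.reshape(-1,3); X=X[np.isfinite(X).all(1)]; c=np.array(c,float)
    X=X[(abs(np.hypot(*(X[:,:2]-c).T)-R)<.03)&(abs(X[:,2]-z)<dz)]
    a=np.arctan2(X[:,1]-c[1],X[:,0]-c[0]); b=np.digitize(a,np.linspace(-np.pi,np.pi,61))
    T=np.array([X[b==k][np.argsort(X[b==k][:,2])[-4:]] .mean(0) for k in np.unique(b) if (b==k).sum()>4])
    def f(p): 
        r=np.hypot(*(T[:,:2]-p[:2]).T)-(R-.0015); return np.r_[r,p[2]+p[3]*(T[:,0]-p[0])+p[4]*(T[:,1]-p[1])-T[:,2]]
    s=least_squares(f,[*c,z,0,0],loss='soft_l1',f_scale=.002)
    p=s.x; print(name,'c',p[:2].round(4),'rimz %.4f'%p[2],'slope x %.1f y %.1f deg'%tuple(np.degrees(p[3:])),'n',len(T),'med res',np.median(abs(s.fun)).round(4)); return p
E
python3 - <<'E'
from h import *
P0=np.load("side0.npz")["P"]
rim(P0,(.5762,-.246),.063,.070,"mid0"); rim(P0,(.5919,.0415),.08,.068,"big0")
P=np.load("side1.npz")["P"]
rim(P,(.5755,-.246),.063,.205,"mid1",dz=.025); rim(P,(.5919,.0415),.08,.068,"big1")
E
```

```text
mid0 c [ 0.576  -0.2455] rimz 0.0710 slope x -1.3 y 0.0 deg n 47 med res 0.0009
big0 c [0.592  0.0413] rimz 0.0697 slope x -0.3 y 0.1 deg n 53 med res 0.0006
mid1 c [ 0.5754 -0.244 ] rimz 0.2033 slope x -2.6 y 0.9 deg n 41 med res 0.001
big1 c [0.5919 0.0415] rimz 0.0699 slope x -0.4 y 0.0 deg n 53 med res 0.0005
```

{"name": "jog_arm", "arguments": {
  "rows": [
    [[0.2,1.2,0],[0,0,4],0],
    [[0.6,3.8,0],[0,0,11],0],
    [[1.1,7.3,0],[0,0,19],0],
    [[1.7,11,0],[0,0,28],0],
    [[2.2,14.5,0],[0,0,37],0],
    [[2.5,17.2,0],[0,0,44],0],
    [[2.8,18.8,0],[0,0,48],0],
    [[2.85,19.35,0],[0,0,50],0]
  ]
}}

```text
clock: 4.58
position: [0.4993, -0.0171, 0.2021]
ee_rot: [-3.018, -0.87, 0.002]
force: [-0.8, 0.0, -2.7]
width: 0.172
gripper_force: 49.9
```

{"name": "jog_arm", "arguments": {
  "rows": [
    [[0,0,0],[0,0,0],0],
    [[0,0,0],[0,0,0],0],
    [[0,0,0],[0,0,0],0]
  ]
}}

```text
clock: 4.95
position: [0.4994, -0.0184, 0.2027]
ee_rot: [3.02, 0.865, -0.0]
force: [0.0, 0.0, -2.8]
width: 0.17
gripper_force: 49.9
```

```bash
python3 - <<'E'
from h import *
i,P=shot("side"); save(i,"pics/side2.png")
s=arm.observe(); print(s["clock"],s["position"],s["ee_rot"],s["width"],s["gripper_force"])
rim(P,(.5919,.0415),.063,.205,"mid2",dz=.025)
i,P=shot("top"); save(i,"pics/top2.png")
rim(P,(.590,.0405),.063,.205,"mid2",dz=.025)
E
```

```text
5.0 [ 0.49943387 -0.01818948  0.20275863] [ 3.01976776e+00  8.65447659e-01 -4.77264161e-05] 0.1678664007533036 49.920369386672974
mid2 c [0.5941 0.0404] rimz 0.2055 slope x -0.6 y -0.5 deg n 58 med res 0.0005
mid2 c [0.5913 0.0387] rimz 0.2053 slope x -0.4 y 0.1 deg n 27 med res 0.0005
```

{"name": "jog_arm", "arguments": {
  "rows": [
    [[-0.2,0.1,-1.5],[0,0,0],0],
    [[-0.2,0.1,-3.5],[0,0,0],0],
    [[-0.2,0.1,-5.5],[0,0,0],0],
    [[-0.2,0.1,-7.5],[0,0,0],0],
    [[-0.2,0.1,-9.5],[0,0,0],0],
    [[-0.2,0.1,-11],[0,0,0],0],
    [[-0.2,0.1,-12],[0,0,0],0],
    [[-0.2,0.1,-12.3],[0,0,0],0]
  ]
}}

```text
clock: 6.05
position: [0.4972, -0.0164, 0.0792]
ee_rot: [-3.019, -0.868, 0.001]
force: [-0.1, 0.6, -2.4]
width: 0.171
gripper_force: 49.9
```

{"name": "jog_arm", "arguments": {
  "rows": [
    [[0,0,0],[0,0,0],0],
    [[0,0,-0.2],[0,0,0],0],
    [[0,0,-0.3],[0,0,0],0],
    [[0,0,-0.4],[0,0,0],0],
    [[0,0,-0.5],[0,0,0],0],
    [[0,0,-0.6],[0,0,0],0]
  ]
}}

```text
clock: 6.8
position: [0.4975, -0.0165, 0.0737]
ee_rot: [3.019, 0.868, -0.0]
force: [-0.2, -0.9, -3.9]
width: 0.169
gripper_force: 49.9
```

{"name": "jog_arm", "arguments": {
  "rows": [
    [[0,0,-0.1],[0,0,0],0],
    [[0,0,-0.15],[0,0,0],0],
    [[0,0,-0.2],[0,0,0],0],
    [[0,0,-0.2],[0,0,0],0]
  ]
}}

```text
clock: 7.3
position: [0.4975, -0.0166, 0.0719]
ee_rot: [3.019, 0.868, 0.0]
force: [-2.3, -1.5, -0.2]
width: 0.169
gripper_force: 49.9
```

```bash
python3 - <<'E'
from h import *
i,P=shot("side"); save(i,"pics/side3.png")
s=arm.observe(); print(s["position"],s["force"])
rim(P,(.5919,.0415),.063,.076,"mid3",dz=.015);rim(P,(.5919,.0415),.08,.068,"big3",dz=.012)
E
```

```text
[ 0.49755043 -0.01654182  0.07187914] [-1.18582788 -0.93169082  1.1778713 ]
mid3 c [0.5913 0.0421] rimz 0.0757 slope x -0.8 y -0.1 deg n 59 med res 0.0009
big3 c [0.5789 0.0528] rimz 0.0755 slope x -0.4 y 0.1 deg n 59 med res 0.0015
```

The pan is down: its weight has come off the wrist and its rim is at 0.0757, where 0.076 is expected. I'll open partly, then rise.

{"name": "jog_arm", "arguments": {
  "rows": [
    [[0,0,0],[0,0,0],0.4],
    [[0,0,0],[0,0,0],0.4],
    [[0,0,0],[0,0,0],0.4],
    [[0,0,2],[0,0,0],0.4],
    [[0,0,5],[0,0,0],0.4],
    [[0,0,9],[0,0,0],0.4],
    [[0,0,13],[0,0,0],0.4],
    [[0,0,14],[0,0,0],0.4]
  ]
}}

```text
clock: 8.35
position: [0.4989, -0.0164, 0.2143]
ee_rot: [3.018, 0.867, 0.007]
force: [-0.2, -0.2, 0.0]
width: 0.402
gripper_force: 0.0
```

{"name": "jog_arm", "arguments": {
  "rows": [
    [[-0.3,4,0],[0,0,10],0.4],
    [[-0.6,8,0],[0,0,20],0.7],
    [[-1,13,0],[0,0,30],0.7],
    [[-1.5,18,0],[0,0,40],0.7],
    [[-2,23,0],[0,0,50],0.7],
    [[-2.4,28,0],[0,0,60],0.7],
    [[-2.8,32,0],[0,0,70],0.7],
    [[-2.8,35.65,0],[0,0,80],0.7]
  ]
}}

```text
clock: 9.35
position: [0.4686, 0.3415, 0.2108]
ee_rot: [-1.746, -2.611, 0.002]
force: [0.3, -0.3, 0.5]
width: 0.702
gripper_force: 0.0
```

{"name": "jog_arm", "arguments": {
  "rows": [
    [[0,0,0],[0,0,10],0.7],
    [[0,0,0],[0,0,20],0.7],
    [[0,0,-1],[0,0,30],0.7],
    [[0,0,-2],[0,0,40],0.7],
    [[0,0,-4],[0,0,47],0.7],
    [[0,0,-5],[0,0,47],0.7],
    [[0,0,-5],[0,0,47],0.7]
  ]
}}

```text
clock: 10.22
position: [0.469, 0.3396, 0.1608]
ee_rot: [-0.574, -3.087, 0.002]
force: [-0.3, -0.6, 0.6]
width: 0.7
gripper_force: 0.0
```

```bash
python3 - <<'E'
from h import *
i,P=shot("side"); save(i,"pics/side4.png")
j,Q=shot("top"); save(j,"pics/top4.png")
s=arm.observe(); print(s["position"],s["ee_rot"],s["joints"])
rim(P,(.5608,.3066),.046,.073,"small side"); rim(Q,(.5585,.3047),.046,.073,"small top")
rim(P,(.5913,.0421),.063,.076,"mid side",dz=.01);rim(Q,(.589,.040),.063,.076,"mid top",dz=.01)
E
```

```text
[0.46950749 0.3402705  0.16206083] [5.73091759e-01 3.08875214e+00 5.20742128e-04] [-0.17146481  0.55145658 -0.79937945  1.71913897  0.44463878  1.06163652
  0.08501086]
small side c [0.5605 0.3062] rimz 0.0758 slope x -4.5 y -3.5 deg n 28 med res 0.0009Traceback (most recent call last):
  File "<stdin>", line 5, in <module>
  File "h.py", line 42, in rim
    s=least_squares(f,[*c,z,0,0],loss='soft_l1',f_scale=.002)
    return func(*args, **kwargs)
    vector_fun = VectorFunction(
        fun_wrapped,
    ...<6 lines>...
        workers=workers
    )
    self._update_fun()
    ~~~~~~~~~~~~~~~~^^
    self.f = self.fun_wrapped(xp_copy(self.x))
             ~~~~~~~~~~~~~~~~^^^^^^^^^^^^^^^^^
    return np.atleast_1d(self.fun(x))
                         ~~~~~~~~^^^
    return self.f(x, *self.args, **self.kwargs)
           ~~~~~~^^^^^^^^^^^^^^^^^^^^^^^^^^^^^^
  File "h.py", line 41, in f
    r=np.hypot(*(T[:,:2]-p[:2]).T)-(R-.0015); return np.r_[r,p[2]+p[3]*(T[:,0]-p[0])+p[4]*(T[:,1]-p[1])-T[:,2]]
                 ~^^^^^^
IndexError: too many indices for array: array is 1-dimensional, but 2 were indexed
```

View pics/side4.png

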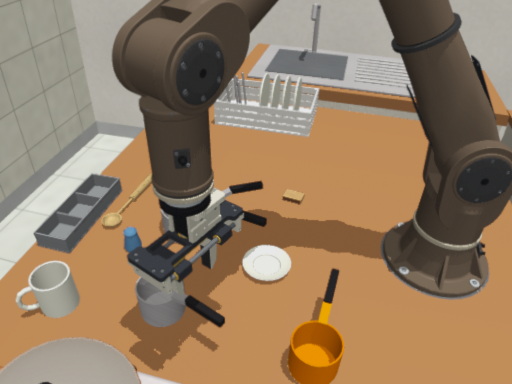

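The gripper straddles the small pan's handle, around (190,290), with the fingers across its width. The other two handles are apart at (246,187) and (255,217). Next I descend and grip.

{"name": "jog_arm", "arguments": {
  "rows": [
    [[0,0,-3],[0,0,0],0.7],
    [[0,0,-6],[0,0,0],0.7],
    [[0,0,-9.2],[0,0,0],0.7],
    [[0,0,-9.2],[0,0,0],0.4],
    [[0,0,-9.2],[0,0,0],0],
    [[0,0,-9.2],[0,0,0],0],
    [[0,0,-9.2],[0,0,0],0],
    [[0,0,-9.2],[0,0,0],0]
  ],
  "newtons": 50
}}

```text
clock: 11.32
position: [0.4697, 0.3401, 0.0702]
ee_rot: [0.571, 3.089, 0.001]
force: [-0.2, 0.5, 0.6]
width: 0.207
gripper_force: 0.0
```

{"name": "jog_arm", "arguments": {
  "rows": [
    [[0,0,0],[0,0,0],0],
    [[0,0,0],[0,0,0],0],
    [[0,0,0],[0,0,0],0]
  ]
}}

```text
clock: 11.7
position: [0.4695, 0.3402, 0.07]
ee_rot: [0.57, 3.089, 0.001]
force: [-0.9, 1.0, 3.5]
width: 0.169
gripper_force: 50.0
```

{"name": "jog_arm", "arguments": {
  "rows": [
    [[0,0,1],[0,0,0],0],
    [[0,0,2.5],[0,0,0],0],
    [[0,0,5],[0,0,0],0],
    [[0,0,8],[0,0,0],0],
    [[0,0,11.5],[0,0,0],0],
    [[0,0,14],[0,0,0],0],
    [[0,0,14],[0,0,0],0],
    [[0,0,14],[0,0,0],0]
  ]
}}

```text
clock: 12.7
position: [0.4692, 0.3394, 0.209]
ee_rot: [-0.571, -3.089, 0.002]
force: [0.1, -0.2, -3.1]
width: 0.169
gripper_force: 50.0
```

```bash
python3 - <<'E'
from h import *
i,P=shot("side"); save(i,"pics/side5.png")
j,Q=shot("top"); save(j,"pics/top5.png")
s=arm.observe(); print(s["position"],s["ee_rot"],s["force"])
for f in (lambda:rim(P,(.5600,.306),.046,.214,"small side",dz=.025),lambda:rim(P,(.5913,.0421),.063,.076,"mid side",dz=.01),lambda:rim(Q,(.589,.040),.063,.076,"mid top",dz=.01)):
    try:f()
    except Exception as e:print(e)
save(np.vstack([i[60:384,100:420],j[60:320,90:410]])[:584],"pics/both5.png")
E
```

```text
[0.46898074 0.33927619 0.20844202] [-5.70269328e-01 -3.08797849e+00  2.61989950e-03] [ 0.2600747  -0.58628629 -2.96076902]
small side c [0.5603 0.3062] rimz 0.2033 slope x 9.3 y -5.0 deg n 17 med res 0.0006
mid side c [0.5823 0.0583] rimz 0.0741 slope x -2.5 y 7.4 deg n 5 med res 0.0012
mid top c [0.5921 0.0385] rimz 0.0747 slope x 1.2 y -0.3 deg n 30 med res 0.0011
```

View pics/both5.png

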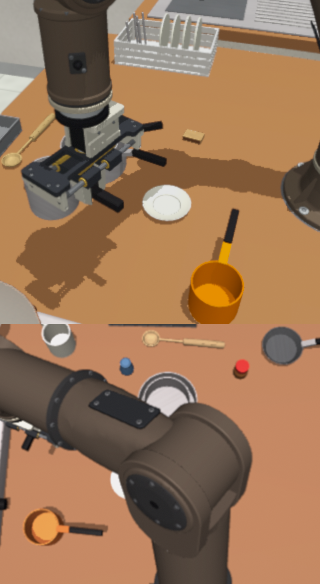

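The small pan is held, hidden behind the gripper. The nest shows in the lower crop at (168,395). I'll carry the pan over it.

{"name": "jog_arm", "arguments": {
  "rows": [
    [[0.4,-1.3,0],[0,0,-3],0],
    [[1.3,-4.3,0],[0,0,-8],0],
    [[2.6,-8.4,0],[0,0,-14],0],
    [[3.9,-12.6,0],[0,0,-21],0],
    [[5.2,-16.6,0],[0,0,-28],0],
    [[6.1,-19.6,0],[0,0,-33],0],
    [[6.6,-21.4,0],[0,0,-35],0],
    [[6.7,-21.9,0],[0,0,-36],0]
  ]
}}

```text
clock: 13.8
position: [0.5366, 0.1198, 0.2095]
ee_rot: [-1.5, -2.76, 0.001]
force: [0.2, -0.0, -2.9]
width: 0.17
gripper_force: 50.0
```

{"name": "jog_arm", "arguments": {
  "rows": [
    [[0,0,0],[0,0,0],0],
    [[0,0,0],[0,0,0],0],
    [[0,0,0],[0,0,0],0]
  ]
}}

```text
clock: 14.18
position: [0.5362, 0.1221, 0.2098]
ee_rot: [-1.494, -2.763, -0.001]
force: [0.2, -0.4, -2.7]
width: 0.171
gripper_force: 50.0
```

```bash
python3 - <<'E'
from h import *
i,P=shot("side"); save(i,"pics/side6.png")
j,Q=shot("top"); save(j,"pics/top6.png")
s=arm.observe(); print(s["position"],s["ee_rot"],s["force"],s["joints"])
for f in (lambda:rim(P,(.5910,.042),.046,.212,"small side",dz=.025),lambda:rim(Q,(.589,.040),.046,.212,"small top",dz=.025),lambda:rim(P,(.5913,.0421),.063,.076,"mid side",dz=.01),lambda:rim(Q,(.589,.040),.063,.076,"mid top",dz=.01)):
    try:f()
    except Exception as e:print(e)
save(np.vstack([i[60:384,100:420],j[60:320,90:410]])[:584],"pics/both6.png")
E
```

```text
[0.53630909 0.12165341 0.20974186] [-1.49552432e+00 -2.76269230e+00 -2.40336989e-04] [-0.0857514  -0.37201517 -2.45422587] [ 0.17041491  0.41223355 -0.66603087  1.73981387  0.2831767   1.08744871
 -0.00952964]
small side c [0.5909 0.042 ] rimz 0.2101 slope x 0.9 y 1.2 deg n 18 med res 0.0007
too many indices for array: array is 1-dimensional, but 2 were indexed
mid side c [0.5913 0.0425] rimz 0.0754 slope x -0.8 y 0.2 deg n 48 med res 0.001
too many indices for array: array is 1-dimensional, but 2 were indexed
```

View pics/both6.png

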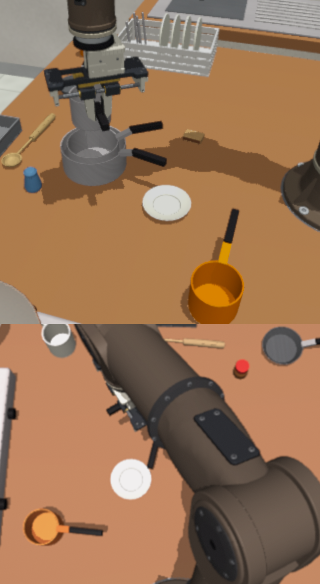

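The small pan hangs over the nest at crop (92,115). The measured offset is under 1 mm. I'll lower it.

{"name": "jog_arm", "arguments": {
  "rows": [
    [[0,0,-1.5],[0,0,0],0],
    [[0,0,-3.5],[0,0,0],0],
    [[0,0,-5.5],[0,0,0],0],
    [[0,0,-7.5],[0,0,0],0],
    [[0,0,-9.5],[0,0,0],0],
    [[0,0,-11],[0,0,0],0],
    [[0,0,-12],[0,0,0],0],
    [[0,0,-12.4],[0,0,0],0]
  ]
}}

```text
clock: 15.28
position: [0.5363, 0.121, 0.0852]
ee_rot: [-1.497, -2.762, 0.0]
force: [0.1, -0.2, -2.1]
width: 0.167
gripper_force: 50.0
```

{"name": "jog_arm", "arguments": {
  "rows": [
    [[0,0,0],[0,0,0],0],
    [[0,0,-0.2],[0,0,0],0],
    [[0,0,-0.3],[0,0,0],0],
    [[0,0,-0.4],[0,0,0],0],
    [[0,0,-0.5],[0,0,0],0],
    [[0,0,-0.6],[0,0,0],0],
    [[0,0,-0.6],[0,0,0],0]
  ]
}}

```text
clock: 16.15
position: [0.5365, 0.121, 0.0797]
ee_rot: [-1.497, -2.762, 0.0]
force: [0.2, 0.4, -3.2]
width: 0.168
gripper_force: 50.0
```

{"name": "jog_arm", "arguments": {
  "rows": [
    [[0,0,-0.1],[0,0,0],0],
    [[0,0,-0.15],[0,0,0],0],
    [[0,0,-0.2],[0,0,0],0],
    [[0,0,-0.2],[0,0,0],0]
  ]
}}

```text
clock: 16.65
position: [0.5365, 0.1213, 0.0781]
ee_rot: [1.497, 2.762, 0.001]
force: [-2.8, 0.3, 3.9]
width: 0.166
gripper_force: 50.0
```

```bash
python3 - <<'E'
from h import *
i,P=shot("side"); save(i,"pics/side7.png")
s=arm.observe(); print(s["position"],s["force"])
rim(P,(.5910,.042),.046,.082,"small side",dz=.01);rim(P,(.5910,.042),.063,.074,"mid side",dz=.006)
E
```

```text
[0.53649838 0.12127498 0.07807939] [-2.60226945  0.38162222  4.03160632]
small side c [0.5882 0.0582] rimz 0.0797 slope x -2.9 y -3.7 deg n 12 med res 0.0015
mid side c [0.5787 0.0443] rimz 0.0769 slope x -1.3 y -0.9 deg n 15 med res 0.0013
```

The force has reversed from −3.2 N to +4 N, at the expected height, so the pan is seated. I'll release and rise.

{"name": "jog_arm", "arguments": {
  "rows": [
    [[0,0,0],[0,0,0],0.4],
    [[0,0,0],[0,0,0],0.4],
    [[0,0,0],[0,0,0],0.4],
    [[0,0,2],[0,0,0],0.4],
    [[0,0,5],[0,0,0],0.4],
    [[0,0,9],[0,0,0],0.4],
    [[0,0,13],[0,0,0],0.4],
    [[-3,6,15],[0,0,0],0.4]
  ]
}}

```text
clock: 17.7
position: [0.5128, 0.1711, 0.2274]
ee_rot: [1.508, 2.752, 0.001]
force: [0.2, 1.8, 0.2]
width: 0.403
gripper_force: 0.0
```

{"name": "jog_arm", "arguments": {
  "rows": [
    [[-2,5,0],[0,0,0],0.4],
    [[-4,10,0],[0,0,0],0.4],
    [[-6,15,0],[0,0,0],0.4],
    [[-9,19,0],[0,0,0],0.4],
    [[-11,22,0],[0,0,0],0.4],
    [[-11,22,0],[0,0,0],0.4],
    [[-11,22,0],[0,0,0],0.4]
  ]
}}

```text
clock: 18.58
position: [0.4002, 0.3939, 0.2254]
ee_rot: [1.497, 2.761, -0.001]
force: [1.3, -0.5, -0.7]
width: 0.402
gripper_force: 0.0
```

```bash
python3 - <<'E'
from h import *
i,P=shot("side"); save(i,"pics/side8.png")
j,Q=shot("top"); save(j,"pics/top8.png")
s=arm.observe(); print(s["clock"],s["position"],s["force"],abs(np.array(s["dq"])).max())
for I,A,c in((i,P,(.591,.042)),(j,Q,(.589,.0405))):
  for n,R,H in(("big",.08,.07),("mid",.063,.076),("small",.046,.082)):
    X=A.reshape(-1,3); r=np.hypot(*(X[:,:2]-c).T); B=A.copy(); B[(abs(r-R)>.011).reshape(B.shape[:2])]=np.nan
    try: rim(B,c,R,H,n,dz=.006)
    except Exception as e: print(n,e)
save(np.vstack([i[60:384,100:420],j[60:320,90:410]])[:584],"pics/both8.png")
E
```

```text
18.675 [0.40077929 0.39331275 0.22537642] [ 0.11923675 -0.63123531 -0.27933029] 0.006742046185800812
big c [0.5919 0.0411] rimz 0.0701 slope x -0.1 y -0.3 deg n 18 med res 0.0004
mid c [0.5918 0.0425] rimz 0.0755 slope x 0.4 y -0.1 deg n 18 med res 0.0004
small c [0.5903 0.0409] rimz 0.0816 slope x -2.0 y -0.4 deg n 10 med res 0.0005
big c [0.5888 0.0399] rimz 0.0709 slope x -0.1 y 0.0 deg n 25 med res 0.0005
mid c [0.5886 0.0406] rimz 0.0767 slope x -1.5 y -1.2 deg n 15 med res 0.0007
small c [0.5865 0.0401] rimz 0.0827 slope x 0.6 y 3.9 deg n 7 med res 0.001
```

View pics/both8.png

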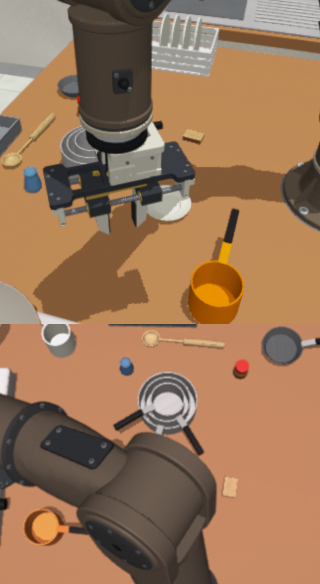

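The lower crop shows three concentric pans at (168,402), with handles fanned at about (128,422), (160,432) and (190,440). Rim heights are 0.070, 0.076 and 0.082 as they should be, and the gripper is clear. I'll hand it in.

```bash
python3 -c "
from cell import arm
print(arm.sign_off())"
```

```text
the job is handed in; nothing more can be done
None
```

I nested the three saucepans flat, with the big one still in place and handles fanned about 45° apart, and handed the job in at about 18.7 s; the sign-off returned no verdict.

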